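Unbolt the stone case

ROBOT

A 7-joint arm with a two-finger parallel gripper is mounted at the origin on the work surface. World frame = base frame: x ahead of the robot, y to its left, z up, the work surface at z = 0. Lengths are in m, angles in rad, forces in N, time in s.
With the tool pointing down it reaches from about 0.425 to 0.875 m from the base axis. Payload 4.7 kg.
Tool frame: the origin (TCP) lies on the centre line of the jaws, within the pads' length; the fingertips stand ahead of it and the grasp point (between the pads) lies 8 mm behind it (ctrl.finger_overhang is the x of the fingertips in the tool frame, in m); x points along the fingers, z is the direction in which the jaws open and shut, and the axes are right-handed (so a half turn about x gives the same grasp; the last joint's range is limited). The gripper opens to 87 mm and grips with 3 to 60 N. Pads are 19 mm wide; open, the fingers measure 117 mm over their backs; the gripper's body (75 mm by 190 mm) begins 51 mm behind the grasp point.
Start: joints at [1.155, 0.321, -0.07, 1.45, 0.023, 1.371, -0.057], TCP at [0.271, -0.591, 0.234] pointing down, gripper open.
Joint ranges: [-2.86, 2.86], [-0.3, 2.09], [-1.38, 1.24], [0.06, 2.45], [-1.56, 4.7], [0.09, 2.05], [-2.69, 2.69]. Speed limits (rad/s): [2.57, 2.57, 3.14, 3.14, 3.14, 3.14, 3.14].

INTERFACE

Orientations are given as a rotation vector (axis times angle).
In Python, from bench import readout, viewer, job, nets, ctrl gives the robot as it stands.
- The arm moves only by the shell command python3 -m creep 'ROWS' [FORCE]. ROWS is JSON, a list of rows, each an object with "linear": the shift along the tool's x, y, z in m, a list of three; "twist": the turn, a rotation vector about the tool's x, y, z in degrees, a list of three; "fingers": the gripper's target within -1 to 1 (shut at 1, half-way at 0, fully open at -1). A call has 1 to 8 rows; each row is the pose to reach, as a shift and turn from the pose commanded when the call began, along the tool's axes at that moment; what a row does not reach only later rows make up. A row lasts 1/12 s, in which the tool goes at most 41.7 mm and 7.16 degrees, less where a joint would pass 70% of its speed; a pose out of reach is approached as far as the arm can. A call with a gripper value outside its range is refused whole. The fingers move at their own pace and stop on an object; FORCE is the grip in N (left out, the last holds). Time passes only in rows, so rows that repeat a pose let the fingers close. It gives the time, the measured TCP pose, the force and the opening at its end, in the units of the state.
- readout.get_state(): the state, without advancing time (a new reading comes with each control period).
- viewer.get_image(name): name is "scene" or "top" or "wrist"; returns (picture, depth): 420x560x3 uint8, red, green, blue; 420x560 float32, m along the optical axis (not along the pixel's ray), 0 where there is no reading.
- viewer.camera_params(name): a dict with "K" (3x3 intrinsics, pixels), "cam_to_world" (4x4, takes a point from camera to world coordinates). Camera axes: x right, y down, z forward; pixel columns grow to the right and rows downward; lengths in m; the calibration is good to about 2 mm. A picture is of the moment at which its call begins: read the wrist's pose just before it. camera_params takes no time and is no camera call; for the wrist camera it gives the pose at the moment of the call.
- job.close_job(): hands the job in, once; it reports no verdict.
Trained networks look in the newest picture that a camera, given by its name, has taken for a name from the list of things; names that differ only in an ending like _2 or _b are one class to them, and where a whole thing is asked for, a point or a joint stands for the part that bears it (a point fixed in the world has none). Each returns a list of dicts, best first, with "conf" (0 to 1); they miss things now and then, are a little off and sometimes report something else, mostly with a low value. They report only what shows in the picture. A call takes as long as a camera call.
- nets.boxes_of(camera, label): "centre" ([x, y, z] in m, in world coordinates, good to about 4 mm: the middle of the surface that is visible of it).
- nets.place_of(camera, label): "centre" ([x, y, z] in m, in world coordinates, good to about 4 mm: a listed point, or the origin of a listed thing).
The state is a dict: "time": time; "joint_positions": joint angles; "qd": joint speeds; "joint_torque": joint torques, N m; "position": TCP position; "tool_rot": TCP orientation; "ft_force": force on the tool from outside, world axes, zero at the start; "torque": the same for the moment, N m; "grip_width": opening from 0.0 (shut) to 1.0 (fully open).
Only numpy, scipy, OpenCV 4.12 (cv2) and the standard library are available. Lean on these libraries where they do the work, as an engineer would, in place of code of your own. Each camera call takes 0.05 s, during which the arm holds its last target.

TASK

The lid of the grey stone case is locked by a steel bolt with a spring safety catch. Using fingertips only, press the catch's thumb plate down and keep it pressed with one fingertip while the other fingertip pushes the bolt's upright tab fully back, away from the lid, then let go so that the catch springs up and locks the bolt open. Leave the lid shut and do not shift any of the things standing about.

Things in the scene. Friction and masses are not known exactly. Their poses are not given: they have to be found in the camera images.
- case: Grey steel stone case, fixed, 290 (x) by 320 (y) by 70 high (mm). Origin: centre of its underside; +x towards the lid's hinges, +z up. Near part (x -145 to -12): fixed deck, top at z 70, carrying bolt and catch; far part: glazed lid, flush with it. Bolt rod along x at y = -20, 12 thick. Its saddle guides and the lid's staple rise at most 28 above the deck; only tab and thumb plate are higher.
- bolt (a joint): Travel of the bolt, m: 0 = locked in the lid's staple (starts below 0.0015), 0.028 = fully back on its stop; grows along case -x. About 3 N of friction, stays where left. Unless the catch is pressed more than 6 mm its tooth stops the bolt after 2 mm; beyond 20 mm the released catch springs up and locks the bolt open.
- catch (a joint): How far the spring catch is pressed down, m: 0 = up, 0.010 = fully down on its stop. Spring force about 3 N at first to 6 N fully down; it returns by itself.
- lid (a joint): Angle of the lid in rad: 0 = shut, grows as it is lifted.
- bolt_tab: Upright steel tab on the bolt, to be pushed: 26 wide (case y), 8 thick (case x), from 20 to 59 above the deck. Origin: middle of the face towards the lid (the face to push), 41 above the deck, so the tab's top is 18 above the origin and its body lies at x 0 to -8. Axes as the case. When locked the origin is at case (-44, -20, 111).
- thumb_plate: Flat dark steel thumb plate of the catch, ribbed, 44 (case x) by 28 (case y) by 4 thick, beside the tab on its case +y side. Origin: centre of its upper face, at case (-46, 30, 112) when up, 10 lower when fully pressed; it moves straight down. Axes as the case.
- loupe: Folded pocket loupe, steel, 50 by 22 by 20, lying on the deck left of the catch (case +y end). Origin: underside centre of its flat case. Leave it.
- gem_box: Clear square stone box, 42 by 42 by 18, on the deck at its other end. Origin: underside centre. Leave it.
- amber_bottle: Amber glass bottle with white cap, 52 in diameter, 105 high, standing on the table beside the case. Origin: underside centre. Leave it.
- vial: Small amber vial with black cap, 24 in diameter, 60 high, standing on the table beside the case. Origin: underside centre. Leave it.
- stone_dish: White ceramic sorting dish, 72 in diameter, 18 high, on the table beside the case. Origin: underside centre. Leave it.
- tweezers: Steel tweezers, 130 long, 7 high, lying on the table beside the case. Origin: underside centre. Leave them.

How it is judged:
By the outcome, as a careful person would: the job done as asked, in the order asked, and still so for the second after the job is handed in, with the robot touching nothing.
It also fails if it takes over 35 s, if anything falls off the work surface, if the arm or the gripper's body presses on something with over 40 N, if the wrist force passes 120 N, or if a joint passes its speed limit or range.

## Working session

There is one attempt and no reset: what is moved stays moved. The work goes in short steps, Python scripts to look and compute and a shell command to move; the robot and the scene stay as the last step left them, time stands still between calls to the robot, and variables do not carry over. Pictures are saved under pics/ and viewed, and the job is handed in when it is done.

```bash
ls; mkdir -p pics; python3 - <<'E'
from bench import readout, viewer, job, nets, ctrl
import cv2
s=readout.get_state()
for k in ("time","position","tool_rot","ft_force","grip_width"): print(k,s[k])
print(ctrl.finger_overhang, [a for a in dir(ctrl) if a[0]!='_'])
for c in ("scene","top","wrist"):
    im,d=viewer.get_image(c); cv2.imwrite(f"pics/a_{c}.png",im[:,:,::-1])
    p=viewer.camera_params(c); print(c,p["K"],p["cam_to_world"])
    if c!="wrist":
        for l in ("case","bolt_tab","thumb_plate","loupe","gem_box","amber_bottle"):
            r=nets.place_of(c,l); print(l,[(x["conf"],x["centre"]) for x in r[:2]])
E
```

```text
pics
time 0.0
position [ 0.27056748 -0.59042016  0.23246901]
tool_rot [ 0.88803601  1.38410898 -0.88649933]
ft_force [-0.79095093  0.24857626 -0.40105554]
grip_width 1.0008125194424642
0.011 ['MotionError', 'finger_overhang']
scene [[394.80676303   0.         288.04543557]
 [  0.         394.80676303 209.7925392 ]
 [  0.           0.           1.        ]] [[ 0.59955377  0.47193144 -0.64638688  1.13353489]
 [ 0.80031325 -0.34764635  0.48850866 -0.36004966]
 [ 0.00582856 -0.81019919 -0.58612566  0.59457314]
 [ 0.          0.          0.          1.        ]]
case [(0.71, [0.5622, -0.0238, 0.0016])]
bolt_tab [(0.56, [0.5175, -0.0405, 0.1121])]
thumb_plate [(0.8, [0.5249, 0.012, 0.1104])]
loupe [(0.47, [0.5245, 0.1058, 0.068])]
gem_box [(0.76, [0.435, -0.1292, 0.072])]
amber_bottle [(0.92, [0.6763, 0.1921, -0.0008])]
top [[510.08767675   0.         283.58072181]
 [  0.         510.08767675 210.67503262]
 [  0.           0.           1.        ]] [[ 0.02333876 -0.98149191  0.19007613  0.40429239]
 [-0.9992308  -0.02889491 -0.02651205  0.06529378]
 [ 0.03151359 -0.18931117 -0.98141132  1.02476828]
 [ 0.          0.          0.          1.        ]]
case [(0.98, [0.5619, -0.0241, -0.0034])]
bolt_tab [(0.7, [0.5084, -0.0366, 0.1133])]
thumb_plate [(0.7, [0.523, 0.0113, 0.1182]), (0.41, [0.596, -0.267, 0.0022])]
loupe [(0.67, [0.527, 0.1066, 0.0688])]
gem_box [(0.86, [0.4378, -0.1283, 0.0685])]
amber_bottle [(0.74, [0.6797, 0.1901, -0.0015]), (0.57, [0.4347, -0.1285, 0.0702])]
wrist [[319.88022919   0.         276.5060373 ]
 [  0.         319.88022919 207.15896332]
 [  0.           0.           1.        ]] [[ 4.16589725e-01 -8.74900490e-01 -2.46986102e-01  3.38342479e-01]
 [-9.09094484e-01 -4.00780130e-01 -1.13677201e-01 -5.59687941e-01]
 [ 4.69116895e-04  2.71890457e-01 -9.62328093e-01  3.84566538e-01]
 [ 0.00000000e+00  0.00000000e+00  0.00000000e+00  1.00000000e+00]]
```

View pics/a_scene.png

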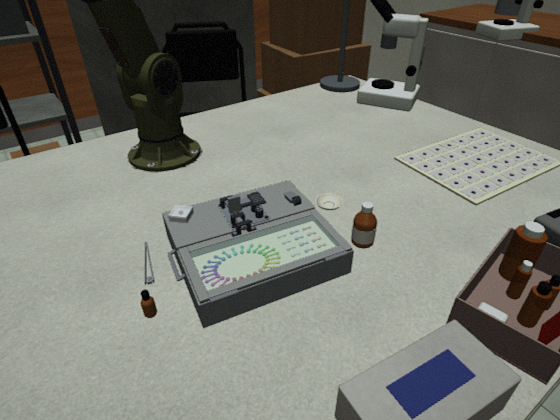

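View pics/a_top.png

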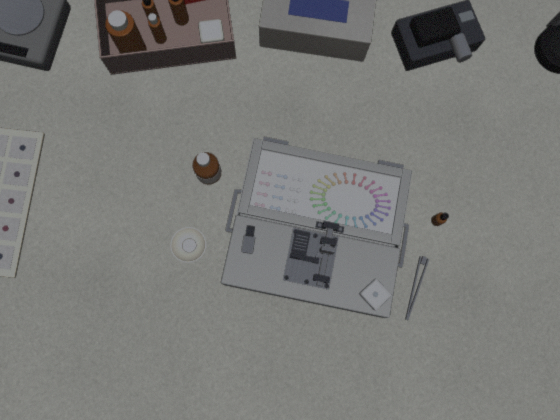

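The scene view shows the case with the bolt and plate at about (240,205) and (257,198). In the top view the tab is near (328,240) and the plate near (302,243), and the case is turned by about -10°. Next I'll measure the yaw and fit the pose.

```bash
cat > h.py <<'E'
from bench import readout, viewer, job, nets, ctrl
import numpy as np, cv2
from scipy.spatial.transform import Rotation as R
def cloud(im,d,p):
    K=p["K"];T=np.array(p["cam_to_world"]);v,u=np.mgrid[:420,:560]
    P=np.stack([(u-K[0][2])/K[0][0]*d,(v-K[1][2])/K[1][1]*d,d],-1)
    return P@T[:3,:3].T+T[:3,3]
def case_fit(c):
    p=viewer.camera_params(c); im,d=viewer.get_image(c); W=cloud(im,d,p)
    m=(d>0)&(W[...,2]>0.060)&(W[...,2]<0.079)&(abs(W[...,0]-.56)<.22)&(abs(W[...,1]+.02)<.24)
    m=cv2.morphologyEx(m.astype(np.uint8),cv2.MORPH_OPEN,np.ones((5,5)))
    n,l,st,_=cv2.connectedComponentsWithStats(m); k=1+np.argmax(st[1:,4]); q=W[l==k]
    r=cv2.minAreaRect((q[:,:2]*1000).astype(np.float32)); print(c,r,"z med",np.median(q[:,2]),len(q))
    return W,im,d
def plan(cx,cy,yaw,tx,ty,tz):
    """move from present pose to case-xy (tx,ty mm) world tip z tz (m); prints tool shift/twist"""
    s=readout.get_state(); R0=R.from_rotvec(s["tool_rot"]); c,s_=np.cos(yaw),np.sin(yaw)
    g=np.array([cx+(c*tx-s_*ty)/1e3, cy+(s_*tx+c*ty)/1e3, tz+ctrl.finger_overhang])
    x=np.array([0,0,-1.]); best=None
    for sg in (1,-1):
        z=sg*np.array([-s_,c,0]); M=np.stack([x,np.cross(z,x),z],1)
        rv=(R0.inv()*R.from_matrix(M)).as_rotvec(degrees=True)
        if best is None or np.linalg.norm(rv)<np.linalg.norm(best[0]): best=(rv,sg)
    print("t",s["time"],"pos",s["position"],"F",np.round(s["ft_force"],1),"gw",round(s["grip_width"],3),"q7",s["joint_positions"][6])
    print("goal",g,"shift mm",np.round(R0.inv().apply(g-s["position"])*1e3,1),"twist",np.round(best[0],2),"z sign",best[1])
E
python3 - <<'E'
from h import *
for c in("top","scene"): case_fit(c)
plan(.562,-.024,np.radians(-10.4),-30,5,.17)
print(R.from_rotvec(readout.get_state()["tool_rot"]).as_matrix().round(3))
E
```

```text
top ((635.6290893554688, -41.26774597167969), (320.26708984375, 160.5772705078125), 79.8845443725586) z med 0.06887792981436758 12485
scene ((569.5457153320312, -26.4576416015625), (318.62799072265625, 299.044921875), 79.6351089477539) z med 0.07058992429788868 12376
t 0.85 pos [ 0.27083472 -0.5909331   0.23361659] F [-0.3 -0.1 -0.6] gw 1.002 q7 -0.056953262136956236
goal [ 0.53339545 -0.01366657  0.181     ] shift mm [  52.5  479.2 -415.4] twist [ 3.502e+01  1.000e-02 -0.000e+00] z sign -1
[[ 0.     0.909  0.417]
 [-0.     0.417 -0.909]
 [-1.    -0.     0.   ]]
```

```bash
python3 -m creep '[{"linear":[0,0.03,-0.026],"twist":[7,0,0],"fingers":0.08},{"linear":[0,0.06,-0.052],"twist":[14,0,0],"fingers":0.08},{"linear":[0,0.09,-0.078],"twist":[21,0,0],"fingers":0.08},{"linear":[0,0.12,-0.104],"twist":[28,0,0],"fingers":0.08},{"linear":[0,0.15,-0.13],"twist":[35,0,0],"fingers":0.08},{"linear":[0,0.18,-0.156],"twist":[35,0,0],"fingers":0.08},{"linear":[0,0.21,-0.182],"twist":[35,0,0],"fingers":0.08},{"linear":[0,0.24,-0.208],"twist":[35,0,0],"fingers":0.08}]' 10
python3 -c "
from h import *
plan(.562,-.024,np.radians(-10.2),-10,5,.20)"
```

```text
time: 1.52
position: [0.4028, -0.2999, 0.2339]
tool_rot: [1.341, 1.117, -1.341]
ft_force: [0.1, 0.1, -1.0]
grip_width: 0.499
t 1.5167 pos [ 0.40282141 -0.29994909  0.23387974] F [ 0.1  0.1 -1. ] gw 0.499 q7 -1.1677436509803762
goal [ 0.55304347 -0.01730817  0.211     ] shift mm [  22.7   96.8 -305.1] twist [-0.18  0.04 -0.03] z sign -1
```

```bash
python3 -m creep '[{"linear":[0,0.012,-0.038],"twist":[0,0,0],"fingers":0.08},{"linear":[0,0.024,-0.076],"twist":[0,0,0],"fingers":0.08},{"linear":[0,0.036,-0.114],"twist":[0,0,0],"fingers":0.08},{"linear":[0,0.048,-0.152],"twist":[0,0,0],"fingers":0.08},{"linear":[0,0.06,-0.19],"twist":[0,0,0],"fingers":0.08},{"linear":[0,0.073,-0.229],"twist":[0,0,0],"fingers":0.08},{"linear":[0,0.085,-0.267],"twist":[0,0,0],"fingers":0.08},{"linear":[0,0.097,-0.305],"twist":[0,0,0],"fingers":0.08}]'
python3 - <<'E'
from h import *
plan(.562,-.024,np.radians(-10.2),-30,5,.20)
W,im,d=case_fit("wrist")
cv2.imwrite("pics/b_w.png",im[:,:,::-1])
for l in ("bolt_tab","thumb_plate","case"): print(l,[(x["conf"],x["centre"]) for x in nets.place_of("wrist",l)[:2]])
np.savez("b.npz",W=W,im=im)
E
```

```text
time: 2.18
position: [0.5533, -0.0175, 0.234]
tool_rot: [1.342, 1.117, -1.341]
ft_force: [0.8, -0.7, -0.2]
grip_width: 0.46
t 2.1833 pos [ 0.55333461 -0.01747427  0.23395351] F [ 0.8 -0.7 -0.2] gw 0.46 q7 -1.8296811539577944
goal [ 0.53335956 -0.01376648  0.211     ] shift mm [ 22.9 -20.3  -0.1] twist [-0.18  0.02 -0.06] z sign -1
wrist ((588.8993530273438, -33.08360290527344), (317.1004638671875, 252.11119079589844), 79.83146667480469) z med 0.06890573489675128 63147
bolt_tab [(0.59, [0.5122, -0.036, 0.1162])]
thumb_plate [(0.59, [0.5253, 0.0111, 0.1173])]
case [(0.86, [0.5625, -0.0257, -0.0002]), (0.45, [0.5867, -0.2688, -0.0022])]
```

View pics/b_w.png

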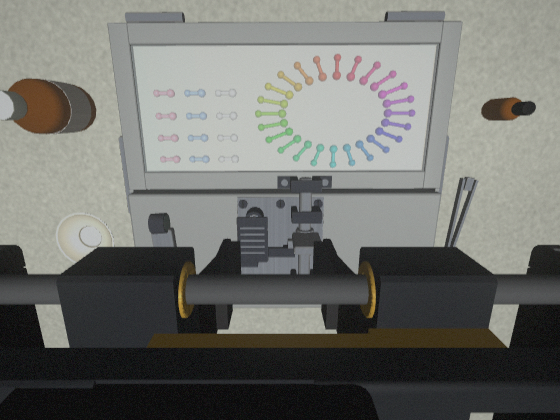

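The wrist view shows the plate at about (252,240) and the tab at about (304,238). I'll take their extents from the depth in the case frame.

```bash
cat >> h.py <<'E'
def ext(W,cx,cy,yaw,zl,zh,name):
    D=W[...,:2]-[cx,cy]; c,s=np.cos(yaw),np.sin(yaw)
    X=(c*D[...,0]+s*D[...,1])*1e3; Y=(-s*D[...,0]+c*D[...,1])*1e3; Z=W[...,2]*1e3
    m=(Z>zl)&(Z<zh)&(X>-110)&(X<0)&(Y>-60)&(Y<70)
    n,l,st,_=cv2.connectedComponentsWithStats(m.astype(np.uint8))
    for k in range(1,n):
        if st[k,4]>25:
            q=l==k; f=lambda a:np.round(np.percentile(a[q],[2,50,98]),1)
            print(name,"n",st[k,4],"X",f(X),"Y",f(Y),"Z",f(Z),"px",st[k,:4])
E
python3 - <<'E'
from h import *
a=(.5622,-.0243,np.radians(-10.2))
W=np.load("b.npz")["W"]
p=(W,)+a
for z in((105,119),(121,136)): ext(*p,*z,"wrist"+str(z))
for c in("top","scene"):
    W,im,d=case_fit(c)
    for z in((105,119),(121,136)): ext(W,*a,*z,c+str(z))
    # case outline in case frame
    D=W[...,:2]-[a[0],a[1]]; co,s=np.cos(a[2]),np.sin(a[2]); X=(co*D[...,0]+s*D[...,1])*1e3;Y=(-s*D[...,0]+co*D[...,1])*1e3
    m=(abs(W[...,2]-.07)<.007)&(abs(X)<170)&(abs(Y)<180)
    print(c,np.percentile(X[m],[.5,99.5]),np.percentile(Y[m],[.5,99.5]))
E
```

```text
wrist(105, 119) n 1396 X [-70.  -42.9 -22.4] Y [14.1 27.3 40.3] Z [108.7 111.8 113.3] px [237 217  31  50]
wrist(105, 119) n 142 X [-44.8 -43.5 -43. ] Y [-34.1 -20.9  -9.7] Z [105.2 111.3 118.1] px [293 237  28   8]
wrist(121, 136) n 216 X [-50.5 -45.4 -43.2] Y [-26.2 -18.2  -9.9] Z [122.  128.3 130.2] px [294 243  20  12]
top ((496.1982421875, 35.91083526611328), (217.51657104492188, 133.0330810546875), 79.86490631103516) z med 0.06991237051322974 5675
top(105, 119) n 408 X [-70.  -45.5 -22.8] Y [13.1 27.1 39.8] Z [107.2 111.7 115. ] px [290 229  20  30]
top(121, 136) n 44 X [-50.7 -47.5 -42.9] Y [-25.8 -18.6 -10.8] Z [123.9 128.  131.9] px [321 246   9   6]
top [-141.55409616  149.91177617] [-53.60758304 155.04615865]
scene ((570.21533203125, -26.81744384765625), (318.5306396484375, 297.6810302734375), 79.85889434814453) z med 0.07059090025820969 12287
scene(105, 119) n 170 X [-68.4 -40.1 -20.6] Y [16.3 29.3 43.1] Z [109.8 113.3 114.9] px [247 191  20  15]
scene(105, 119) n 67 X [-47. -42. -40.] Y [-32.8 -20.3  -8. ] Z [105.5 112.1 118.7] px [228 200  13   8]
scene(121, 136) n 66 X [-48.1 -42.8 -40.1] Y [-32.7 -21.3  -9.1] Z [121.2 127.1 131.3] px [228 195  12   8]
scene [-137.33467956  155.1787412 ] [-158.76757438  155.70626875]
```

```bash
python3 -c "
from h import *
plan(.5622,-.0243,np.radians(-10.2),-29,4,.135)"
```

```text
t 2.4833 pos [ 0.55229534 -0.02082846  0.23337803] F [ 0.4 -0.4 -0.3] gw 0.461 q7 -1.825037874171959
goal [ 0.53436667 -0.01522776  0.146     ] shift mm [ 87.4 -18.6  -2.3] twist [-0.28  0.07  0.02] z sign -1
```

```bash
python3 -m creep '[{"linear":[0.02,-0.01,-0.001],"twist":[0,0,0],"fingers":0.08},{"linear":[0.04,-0.0186,-0.0023],"twist":[0,0,0],"fingers":0.08},{"linear":[0.065,-0.0186,-0.0023],"twist":[0,0,0],"fingers":0.08},{"linear":[0.087,-0.0186,-0.0023],"twist":[0,0,0],"fingers":0.08},{"linear":[0.087,-0.0186,-0.0023],"twist":[0,0,0],"fingers":0.08},{"linear":[0.087,-0.0186,-0.0023],"twist":[0,0,0],"fingers":0.08}]'
python3 - <<'E'
from h import *
plan(.5622,-.0243,np.radians(-10.2),-29,4,.113)
ims=[viewer.get_image(c)[0][:,:,::-1] for c in("wrist","scene","top")]
cv2.imwrite("pics/c_w.png",ims[0]); 
cv2.imwrite("pics/c_st.png",np.hstack([cv2.resize(ims[1][140:260,180:300],(400,400)),cv2.resize(ims[2][200:320,250:370],(400,400))]))
plan(.5622,-.0243,np.radians(-10.2),-29,4,.113)
E
```

```text
time: 2.98
position: [0.5337, -0.0154, 0.146]
tool_rot: [1.342, 1.118, -1.345]
ft_force: [-0.0, 0.3, 0.4]
grip_width: 0.46
t 2.9833 pos [ 0.53371657 -0.01537339  0.14599267] F [-0.   0.3  0.4] gw 0.46 q7 -1.8526366656388573
goal [ 0.53436667 -0.01522776  0.124     ] shift mm [22.   0.7 -0.3] twist [-0.32  0.05  0.13] z sign -1
t 3.1333 pos [ 0.53597033 -0.01437048  0.14839723] F [0.  1.6 0.6] gw 0.457 q7 -1.8527983996631399
goal [ 0.53436667 -0.01522776  0.124     ] shift mm [24.4 -1.5  1.1] twist [-0.24  0.   -0.17] z sign -1
```

View pics/c_w.png

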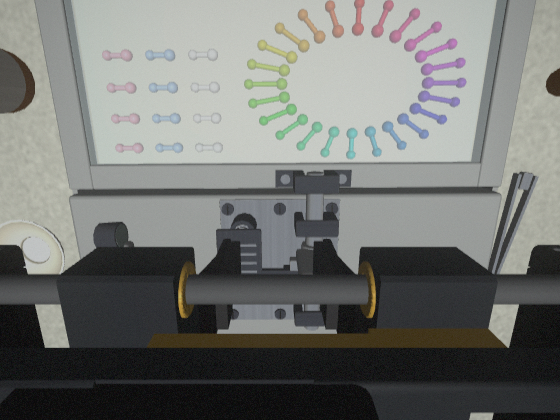

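View pics/c_st.png

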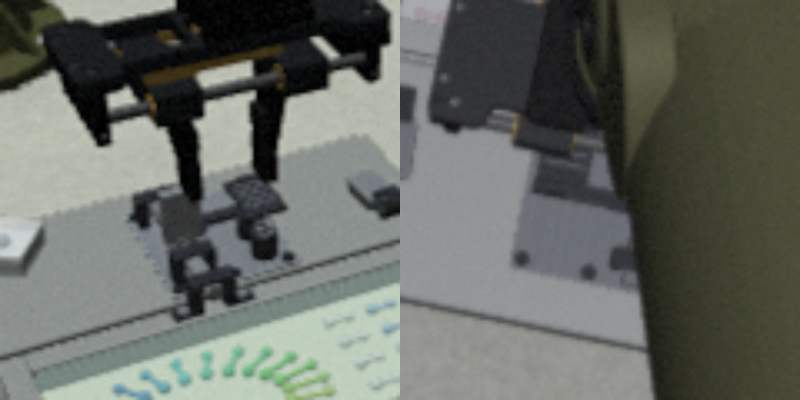

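The scene crop shows the fingertips just above the tab and plate, but it's ambiguous whether the tab finger is in front of the tab or behind it. I'll check with depth.

```bash
python3 - <<'E'
from h import *
a=(.5622,-.0243,np.radians(-10.2))
S=[]
for c in("scene","wrist","scene","wrist"):
    p=viewer.camera_params(c); s=readout.get_state(); S.append(s["position"])
    im,d=viewer.get_image(c); W=cloud(im,d,p)
    if len(S)<3:
      for z in((121,131),(131,139),(139,150),(150,160)): ext(W,*a,*z,c+str(z))
S=np.array(S);print(S); m=S.mean(0)
D=m[:2]-a[:2]; co,s=np.cos(a[2]),np.sin(a[2]); print("TCP case",(co*D[0]+s*D[1])*1e3,(-s*D[0]+co*D[1])*1e3,m[2]-.011)
p=viewer.camera_params("scene"); T=np.linalg.inv(p["cam_to_world"])
def px(x,y,z):
    P=T@np.array([a[0]+(co*x-s*y)/1e3,a[1]+(s*x+co*y)/1e3,z/1e3,1]); u=p["K"]@P[:3]; return (u[:2]/u[2]).round(1)
for x in(-19.5,-38.5):
    for y in(-16,-31,24,39): print("tip",x,y,px(x,y,135))
for y in(-7,-33): print("tab top",y,px(-44,y,129))
cv2.imwrite("pics/d.png",cv2.resize(im[:,:,::-1],None,fx=1,fy=1))
im,_=viewer.get_image("scene")
cv2.imwrite("pics/d_s.png",cv2.resize(im[170:240,200:280,::-1],(800,600 if 0 else 700))[:600])
E
```

```text
scene(121, 131) n 46 X [-47.3 -42.4 -39.7] Y [-32.7 -24.7 -14.2] Z [121.3 126.6 130.8] px [228 196  11   7]
scene(139, 150) n 32 X [-35.4 -17.7 -13.9] Y [27.3 28.4 35. ] Z [139.3 145.1 149.4] px [256 185   8   9]
scene(139, 150) n 34 X [-38.4 -18.1 -14.5] Y [-21.5 -20.4 -12.4] Z [140.  144.4 149.6] px [234 191   8   9]
scene(150, 160) n 32 X [-34.7 -17.9 -13.8] Y [27.1 28.9 35.6] Z [150.6 155.2 159.5] px [256 181   8   9]
scene(150, 160) n 28 X [-34.5 -16.8 -14.2] Y [-21.7 -19.9 -12.5] Z [150.5 155.6 159.2] px [234 188   8   8]
wrist(121, 131) n 53 X [-45.3 -43.4 -42.8] Y [-16.  -12.9  -9.5] Z [121.5 124.3 127.2] px [301 269  12   6]
wrist(139, 150) n 221 X [-34.3 -18.5 -16.5] Y [-23.1 -17.1 -14.4] Z [139.3 144.5 149.7] px [313 239  21  36]
wrist(139, 150) n 219 X [-34.  -18.2 -16.4] Y [25.4 27.7 34. ] Z [139.4 144.5 149.8] px [220 240  21  35]
wrist(150, 160) n 224 X [-28.2 -18.1 -16.4] Y [25.4 28.5 34.1] Z [150.3 155.  159.8] px [216 248  23  27]
wrist(150, 160) n 225 X [-28.  -18.3 -16.5] Y [-23.3 -17.7 -14.4] Z [150.2 155.  159.8] px [316 248  22  27]
[[ 0.53597033 -0.01437048  0.14839723]
 [ 0.53601016 -0.0141641   0.14838661]
 [ 0.53584316 -0.0139808   0.14816864]
 [ 0.53566426 -0.01386737  0.14791475]]
TCP case -27.718954869412457 5.380749480414368 0.13721680972504594
tip -19.5 -16 [239.6 200. ]
tip -19.5 -31 [232.7 201.8]
tip -19.5 24 [257.5 195.2]
tip -19.5 39 [264.1 193.5]
tip -38.5 -16 [236.3 195.4]
tip -38.5 -31 [229.5 197.1]
tip -38.5 24 [254.  190.8]
tip -38.5 39 [260.5 189.1]
tab top -7 [239.6 195.4]
tab top -33 [227.9 198.4]
```

View pics/d_s.png

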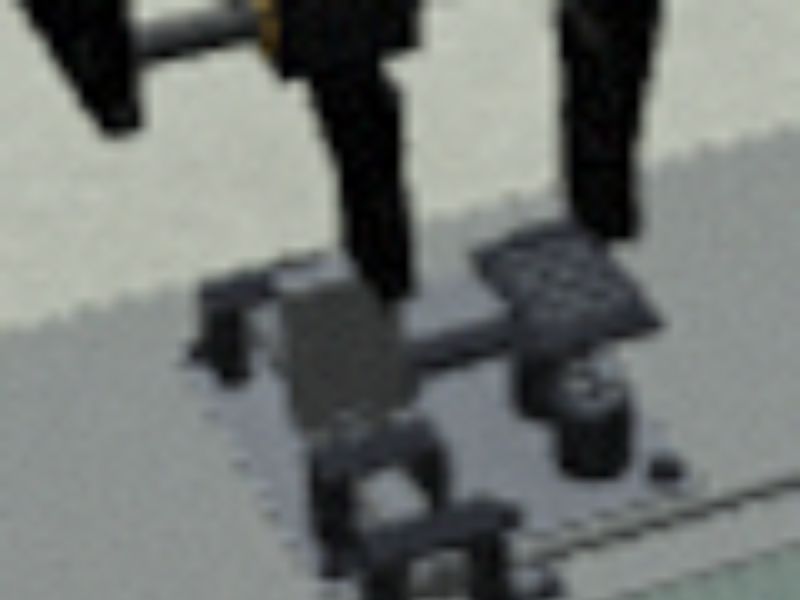

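Depth puts the fingers' front faces at case x≈-17 and their backs at about -37, so they're clear of the tab face at -44. Sideways, the fingers are at y 25..35 over the plate and -13..-23 at the tab. I'll go down now.

```bash
python3 -m creep '[{"linear":[0.008,-0.001,0],"twist":[0,0,0],"fingers":0.08},{"linear":[0.016,-0.002,0],"twist":[0,0,0],"fingers":0.08},{"linear":[0.022,-0.002,0],"twist":[0,0,0],"fingers":0.08},{"linear":[0.022,-0.002,0],"twist":[0,0,0],"fingers":0.08},{"linear":[0.022,-0.002,0],"twist":[0,0,0],"fingers":0.08}]'
python3 -m creep '[{"linear":[0.003,0,0],"twist":[0,0,0],"fingers":0.08},{"linear":[0.006,0,0],"twist":[0,0,0],"fingers":0.08},{"linear":[0.006,0,0],"twist":[0,0,0],"fingers":0.08},{"linear":[0.006,0,0],"twist":[0,0,0],"fingers":0.08}]'
cat >> h.py <<'E'
def look(tag):
    a=(.5622,-.0243,np.radians(-10.2)); out=[]; P=[]
    for c in("wrist","scene"):
        p=viewer.camera_params(c); s=readout.get_state(); P.append(s)
        im,d=viewer.get_image(c); W=cloud(im,d,p); out.append(im[:,:,::-1])
        for z in((92,119),(121,133)): ext(W,*a,*z,c+str(z))
        print(c,"plate",[(x["conf"],x["centre"]) for x in nets.place_of(c,"thumb_plate")[:1]],"tab",[(x["conf"],x["centre"]) for x in nets.place_of(c,"bolt_tab")[:1]])
    P.append(readout.get_state())
    m=np.mean([s["position"] for s in P],0); D=m[:2]-a[:2]; co,s=np.cos(a[2]),np.sin(a[2])
    F=np.mean([s["ft_force"] for s in P],0)
    print("t",P[-1]["time"],"TCP case",np.round([(co*D[0]+s*D[1])*1e3,(-s*D[0]+co*D[1])*1e3,m[2]*1e3-11],1),"F case",np.round([co*F[0]+s*F[1],-s*F[0]+co*F[1],F[2]],1),"gw",P[-1]["grip_width"])
    cv2.imwrite(f"pics/{tag}.png",np.hstack([cv2.resize(out[0][200:350,180:380],(400,300)),cv2.resize(out[1][170:230,200:280],(400,300))]))
E
python3 -c "
from h import *
look('e')"
```

```text
time: 3.8
position: [0.5322, -0.0132, 0.1239]
tool_rot: [1.34, 1.119, -1.342]
ft_force: [-0.2, 0.4, 0.5]
grip_width: 0.458
time: 4.13
position: [0.5329, -0.0133, 0.1188]
tool_rot: [1.341, 1.118, -1.341]
ft_force: [-1.4, 0.1, 3.7]
grip_width: 0.46
wrist(92, 119) n 319 X [-4.1 -1.9 -0.2] Y [-36.  -21.6  -8.7] Z [92.4 93.8 95.3] px [301 196  51   8]
wrist(92, 119) n 1042 X [-43.9 -25.6 -20. ] Y [-36.8 -18.4  -9.4] Z [ 93.1  95.3 117.9] px [302 232  49  43]
wrist(92, 119) n 1104 X [-41.2 -28.2 -19.8] Y [13.9 22.7 40.6] Z [105.5 107.3 118. ] px [212 238  51  37]
wrist(92, 119) n 329 X [-72.  -64.3 -60.9] Y [14.3 25.3 32.3] Z [102.8 106.6 108. ] px [231 305  33  14]
wrist(121, 133) n 283 X [-31.1 -21.3 -19.5] Y [25.8 29.  34.5] Z [121.3 127.4 132.8] px [214 248  24  27]
wrist(121, 133) n 281 X [-30.8 -21.4 -19.7] Y [-23.  -17.4 -14.1] Z [121.2 127.3 132.7] px [316 248  24  27]
wrist(121, 133) n 81 X [-50.9 -48.8 -47. ] Y [-16.1 -13.   -9.6] Z [127.4 128.6 129.7] px [307 305  15   6]
wrist plate [(0.81, [0.5248, 0.0115, 0.1116])] tab []
scene(92, 119) n 153 X [-67.5 -33.  -18.2] Y [16.6 27.  42.2] Z [ 92.2 108.7 117.6] px [248 193  19  19]
scene(92, 119) n 36 X [-101.5  -94.6  -89.7] Y [-35.3 -27.  -10.3] Z [93.2 96.6 98.2] px [220 195  12   7]
scene(92, 119) n 170 X [-46.  -32.3 -17.7] Y [-34.1 -23.   -8.7] Z [ 92.3  98.1 118.3] px [228 202  17  18]
scene(121, 133) n 36 X [-40.3 -21.  -16.9] Y [28.  29.5 36. ] Z [121.2 126.9 133. ] px [256 191   8  10]
scene(121, 133) n 65 X [-48.1 -40.4 -18.2] Y [-32.4 -21.  -13. ] Z [121.1 127.  132. ] px [228 196  14  11]
scene plate [(0.55, [0.5231, 0.0138, 0.1058])] tab [(0.6, [0.5162, -0.0428, 0.1134])]
t 4.4333 TCP case [-30.8   5.7 107.8] F case [-1.4  0.1  3.9] gw 0.4633498629154853
```

View pics/e.png

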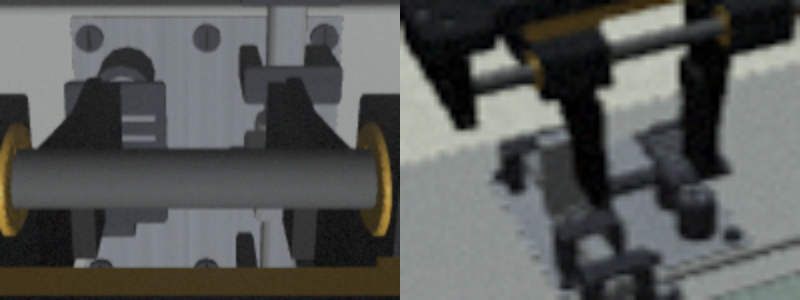

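The plate is about 4.5 mm down, with 3.9 N on it, and the tab finger is in front of the tab. I'll press further.

```bash
python3 -m creep '[{"linear":[0.0025,0,0],"twist":[0,0,0],"fingers":0.08},{"linear":[0.0045,0,0],"twist":[0,0,0],"fingers":0.08},{"linear":[0.0045,0,0],"twist":[0,0,0],"fingers":0.08},{"linear":[0.0045,0,0],"twist":[0,0,0],"fingers":0.08}]'
python3 -c "
from h import *
look('f')"
```

```text
time: 4.77
position: [0.533, -0.0133, 0.1141]
tool_rot: [1.341, 1.118, -1.341]
ft_force: [-1.3, 0.6, 6.0]
grip_width: 0.458
wrist(92, 119) n 354 X [-3.8 -1.9 -0.1] Y [-35.9 -22.3  -8.4] Z [92.6 93.7 95.1] px [301 198  53   8]
wrist(92, 119) n 1071 X [-43.7 -25.1 -19.9] Y [-36.9 -18.8  -9.3] Z [ 92.9  95.4 117.5] px [302 235  51  40]
wrist(92, 119) n 1197 X [-40.7 -27.6 -19.7] Y [14.  23.3 40.7] Z [100.9 102.8 117.9] px [212 239  51  36]
wrist(92, 119) n 327 X [-71.8 -64.2 -60.8] Y [14.3 25.3 32.4] Z [ 98.4 102.  103.6] px [231 305  33  14]
wrist(121, 133) n 301 X [-28.6 -21.1 -19.5] Y [25.8 29.5 35.3] Z [121.2 127.4 132.6] px [210 252  27  23]
wrist(121, 133) n 300 X [-28.7 -21.3 -19.6] Y [-23.7 -17.9 -14.1] Z [121.5 127.4 132.6] px [317 252  28  23]
wrist(121, 133) n 161 X [-50.8 -47.3 -44.4] Y [-15.8 -12.5  -9.5] Z [125.1 128.6 129.8] px [307 305  15  12]
wrist plate [(0.91, [0.5229, 0.0087, 0.1063])] tab []
scene(92, 119) n 36 X [-102.1  -95.5  -89.9] Y [-35.4 -26.5  -9.6] Z [93.3 96.  97.8] px [220 195  12   7]
scene(92, 119) n 151 X [-69.4 -31.1 -17.2] Y [16.7 27.9 42.4] Z [ 94.1 104.3 117.7] px [248 195  19  16]
scene(92, 119) n 174 X [-46.1 -30.4 -17.9] Y [-34.2 -22.6  -8.9] Z [ 92.5 100.7 118.4] px [228 202  17  17]
scene(121, 133) n 34 X [-36.2 -20.3 -16.8] Y [28.2 30.1 39.1] Z [121.5 128.1 132.6] px [257 192   8   9]
scene(121, 133) n 63 X [-47.3 -40.7 -18. ] Y [-32.5 -21.7 -13.3] Z [121.5 127.  131.9] px [228 196  14  11]
scene plate [(0.45, [0.5232, 0.0119, 0.1025])] tab [(0.65, [0.5178, -0.0439, 0.1093])]
t 5.0667 TCP case [-30.7   5.7 103.2] F case [-1.8 -0.   5.9] gw 0.45909240261684064
```

View pics/f.png

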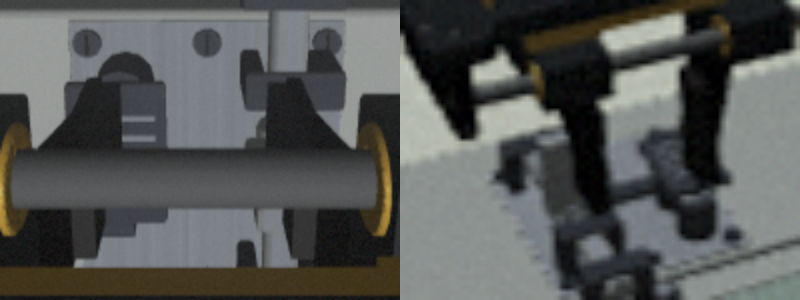

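The catch is pressed about 9 mm with 5.9 N on it. Now I'll push the tab back.

```bash
python3 -m creep '[{"linear":[0,-0.003,0],"twist":[0,0,0],"fingers":0.08},{"linear":[0,-0.006,0],"twist":[0,0,0],"fingers":0.08},{"linear":[0,-0.009,0],"twist":[0,0,0],"fingers":0.08},{"linear":[0,-0.012,0],"twist":[0,0,0],"fingers":0.08},{"linear":[0,-0.015,0],"twist":[0,0,0],"fingers":0.08},{"linear":[0,-0.018,0],"twist":[0,0,0],"fingers":0.08},{"linear":[0,-0.021,0],"twist":[0,0,0],"fingers":0.08},{"linear":[0,-0.021,0],"twist":[0,0,0],"fingers":0.08}]'
python3 -c "
from h import *
look('g')"
```

```text
time: 5.73
position: [0.5152, -0.01, 0.1154]
tool_rot: [1.345, 1.112, -1.336]
ft_force: [4.8, -0.9, 4.1]
grip_width: 0.457
wrist(92, 119) n 357 X [-3.5 -1.8 -0. ] Y [-36.  -22.3  -8.6] Z [92.5 93.8 95.1] px [302 166  53   8]
wrist(92, 119) n 1071 X [-33.5 -27.4 -21.9] Y [-36.8 -23.1  -9.5] Z [93.3 95.  96.3] px [303 204  52  22]
wrist(92, 119) n 2779 X [-58.1 -36.5 -22.3] Y [14.  25.1 40.7] Z [102.3 103.9 116.4] px [210 209  54  66]
wrist(92, 119) n 379 X [-61.4 -39.8 -37.7] Y [-22.6 -14.9 -10. ] Z [ 93.3 109.6 118.6] px [303 239  32  36]
wrist(92, 119) n 436 X [-103.2  -97.3  -91.8] Y [-28.1 -16.3  -9.2] Z [93.  95.  96.2] px [301 313  36  19]
wrist(121, 133) n 306 X [-47.5 -39.4 -37.6] Y [25.8 29.3 35. ] Z [121.2 127.8 132.7] px [210 251  27  24]
wrist(121, 133) n 304 X [-47.1 -39.6 -37.8] Y [-23.4 -17.4 -14. ] Z [121.3 127.8 132.8] px [317 251  27  24]
wrist(121, 133) n 104 X [-67.5 -65.3 -62.8] Y [-15.5 -12.5  -9.5] Z [126.3 128.6 130. ] px [307 305  15   8]
wrist plate [(0.64, [0.5243, 0.0072, 0.11])] tab [(0.71, [0.4479, -0.2259, -0.0008])]
scene(92, 119) n 171 X [-63.3 -36.  -20.7] Y [16.4 28.4 43.3] Z [ 92.4 105.4 117.3] px [248 194  19  17]
scene(92, 119) n 134 X [-100.2  -58.7  -35.1] Y [-34.1 -24.2 -12.8] Z [ 92.5 105.3 118. ] px [220 196  20  15]
scene(92, 119) n 64 X [-37.7 -23.3 -18.7] Y [-34.7 -22.   -7.4] Z [92.1 96.2 98.3] px [231 211  14   8]
scene(121, 133) n 40 X [-57.2 -39.8 -34.9] Y [28.1 29.7 36.5] Z [121.2 126.5 132.1] px [253 187   8  10]
scene(121, 133) n 64 X [-65.2 -57.4 -34.8] Y [-32.4 -21.6 -13. ] Z [121.7 127.4 132.9] px [225 192  14  10]
scene plate [(0.47, [0.5216, 0.0137, 0.1024])] tab [(0.62, [0.5005, -0.0394, 0.1127])]
t 6.0333 TCP case [-48.8   5.8 104.4] F case [5.3 0.3 4.7] gw 0.4595434104857171
```

View pics/g.png

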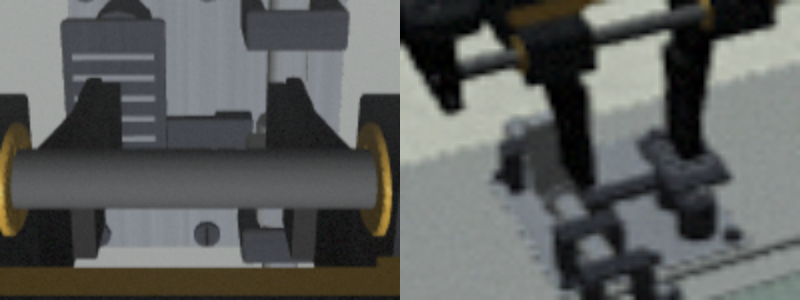

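The tab has moved about 16 mm and the plate is still at about 104 mm (8 mm down). I'll keep pushing, with slightly more press.

```bash
python3 -m creep '[{"linear":[0.001,-0.001,0],"twist":[0,0,0],"fingers":0.08},{"linear":[0.001,-0.004,0],"twist":[0,0,0],"fingers":0.08},{"linear":[0.001,-0.007,0],"twist":[0,0,0],"fingers":0.08},{"linear":[0.001,-0.010,0],"twist":[0,0,0],"fingers":0.08},{"linear":[0.001,-0.013,0],"twist":[0,0,0],"fingers":0.08},{"linear":[0.001,-0.015,0],"twist":[0,0,0],"fingers":0.08},{"linear":[0.001,-0.015,0],"twist":[0,0,0],"fingers":0.08},{"linear":[0.001,-0.015,0],"twist":[0,0,0],"fingers":0.08}]'
python3 -c "
from h import *
look('i')"
```

```text
time: 6.7
position: [0.5054, -0.0082, 0.1153]
tool_rot: [1.35, 1.105, -1.327]
ft_force: [17.3, -3.4, -4.5]
grip_width: 0.461
wrist(92, 119) n 415 X [-4.  -1.9 -0.2] Y [-36.  -21.8  -8.4] Z [92.4 93.7 95.2] px [302 148  54   8]
wrist(92, 119) n 1087 X [-33.2 -27.4 -22. ] Y [-36.9 -23.1  -9.3] Z [93.1 95.  96.4] px [303 187  53  22]
wrist(92, 119) n 3604 X [-64.9 -40.7 -22.6] Y [14.  25.9 40.7] Z [102.1 103.9 115.6] px [209 192  54  83]
wrist(92, 119) n 377 X [-70.9 -49.7 -47.6] Y [-22.5 -14.9  -9.9] Z [ 93.6 110.1 118.6] px [303 239  32  36]
wrist(92, 119) n 186 X [-103.2 -100.2  -94.2] Y [-21.2 -12.6  -8.9] Z [93.4 95.1 96.3] px [301 305  22  14]
wrist(121, 133) n 303 X [-57.1 -49.5 -47.6] Y [25.8 29.4 35.1] Z [121.4 127.8 132.7] px [210 250  27  25]
wrist(121, 133) n 301 X [-57.  -49.6 -47.8] Y [-23.3 -17.6 -14. ] Z [121.4 127.7 132.7] px [317 251  27  24]
wrist(121, 133) n 102 X [-77.5 -75.  -73. ] Y [-15.5 -12.5  -9.5] Z [126.6 128.6 129.9] px [307 305  15   8]
wrist plate [(0.58, [0.5238, 0.0109, 0.1061])] tab []
scene(92, 119) n 185 X [-63.8 -39.4 -19.3] Y [16.1 28.6 43.1] Z [ 93.7 105.4 117.1] px [248 191  19  20]
scene(92, 119) n 124 X [-99.6 -68.3 -45.7] Y [-34.5 -24.2 -12.5] Z [ 92.3 105.6 118.8] px [220 196  18  11]
scene(92, 119) n 57 X [-31.2 -24.8 -19.2] Y [-35.6 -22.1  -8. ] Z [93.5 96.2 98.2] px [231 212  14   7]
scene(121, 133) n 36 X [-64.9 -49.2 -45.2] Y [28.  30.  36.9] Z [121.2 126.6 132.5] px [252 186   7   8]
scene(121, 133) n 57 X [-74.8 -67.7 -45.4] Y [-32.7 -21.3 -12.1] Z [121.4 127.  132.7] px [224 190  14   9]
scene plate [(0.54, [0.5248, 0.0128, 0.105])] tab [(0.59, [0.492, -0.0386, 0.1133])]
t 7.0 TCP case [-58.7   5.8 104.3] F case [17.9  0.1 -4.1] gw 0.45971364812902965
```

View pics/i.png

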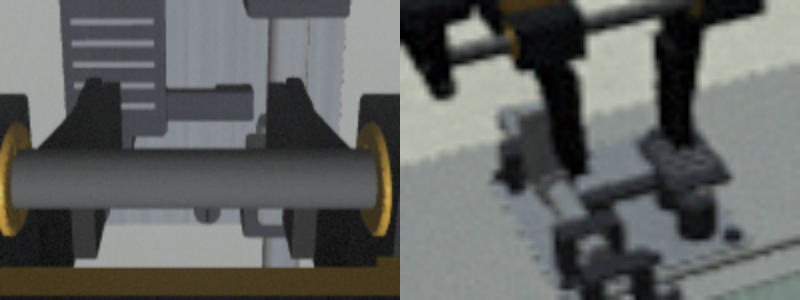

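Force is up to 18 N and the tab has moved about 27 mm, so the bolt is probably on its stop. A small further push should confirm it.

```bash
python3 -m creep '[{"linear":[0,-0.0015,0],"twist":[0,0,0],"fingers":0.08},{"linear":[0,-0.003,0],"twist":[0,0,0],"fingers":0.08},{"linear":[0,-0.003,0],"twist":[0,0,0],"fingers":0.08},{"linear":[0,-0.003,0],"twist":[0,0,0],"fingers":0.08}]'
python3 -c "
from h import *
look('j')" | grep -E "TCP|wrist\(121"
```

```text
time: 7.33
position: [0.5053, -0.0082, 0.1157]
tool_rot: [1.353, 1.1, -1.321]
ft_force: [25.4, -4.9, -10.2]
grip_width: 0.466
wrist(121, 133) n 296 X [-57.3 -49.7 -47.8] Y [25.8 29.3 35. ] Z [121.3 127.6 132.8] px [211 251  27  24]
wrist(121, 133) n 304 X [-57.3 -49.8 -47.9] Y [-23.3 -17.6 -14. ] Z [121.3 127.6 132.6] px [317 250  26  25]
wrist(121, 133) n 89 X [-77.3 -75.1 -73.1] Y [-15.5 -12.6  -9.6] Z [127.1 128.6 130. ] px [307 305  15   7]
t 7.6333 TCP case [-58.8   5.8 104.7] F case [ 25.3  -0.1 -10. ] gw 0.4618415932860395
```

Another 3 mm of command raised the force to 25 N with no movement, so the bolt is on its stop. I'll ease off the tab, then lift straight up.

```bash
python3 -m creep '[{"linear":[0,0.003,0],"twist":[0,0,0],"fingers":0.08},{"linear":[0,0.006,0],"twist":[0,0,0],"fingers":0.08},{"linear":[0,0.009,0],"twist":[0,0,0],"fingers":0.08},{"linear":[0,0.009,0],"twist":[0,0,0],"fingers":0.08}]'
python3 -c "
from h import *
look('k')" | grep -E "TCP|wrist\("
```

```text
time: 7.97
position: [0.5057, -0.0082, 0.1142]
tool_rot: [1.343, 1.115, -1.338]
ft_force: [1.7, -0.5, 7.4]
grip_width: 0.459
wrist(92, 119) n 430 X [-3.9 -1.8 -0.1] Y [-35.9 -22.2  -8.3] Z [92.4 93.8 95.2] px [302 148  55   8]
wrist(92, 119) n 1114 X [-33.5 -27.6 -22.1] Y [-36.8 -23.   -9.3] Z [92.9 95.  96.3] px [303 188  53  22]
wrist(92, 119) n 3626 X [-64.8 -40.7 -22.5] Y [14.1 25.9 40.7] Z [101.  102.7 115.7] px [209 192  54  83]
wrist(92, 119) n 398 X [-70.7 -49.5 -47.5] Y [-22.6 -15.1 -10. ] Z [ 93.  109.4 118.6] px [303 239  32  36]
wrist(92, 119) n 175 X [-103.5 -100.2  -93.7] Y [-21.1 -12.3  -8.9] Z [93.1 95.  96.2] px [301 305  22  15]
wrist(121, 133) n 308 X [-56.5 -49.1 -47.2] Y [25.9 29.6 35.5] Z [121.2 127.6 132.7] px [209 252  28  23]
wrist(121, 133) n 299 X [-56.8 -49.2 -47.4] Y [-23.4 -17.9 -14. ] Z [121.5 127.5 132.7] px [317 252  27  23]
wrist(121, 133) n 117 X [-77.3 -74.6 -71.6] Y [-15.6 -12.3  -9.5] Z [126.6 128.6 130. ] px [307 305  15   9]
t 8.2667 TCP case [-58.5   5.8 103.2] F case [ 2.8 -0.6  6.1] gw 0.4617884420324293
```

Side load is down to about 2 N and the tab is still at its stop. Lifting.

```bash
python3 -m creep '[{"linear":[-0.006,0.001,0],"twist":[0,0,0],"fingers":0.08},{"linear":[-0.012,0.002,0],"twist":[0,0,0],"fingers":0.08},{"linear":[-0.022,0.002,0],"twist":[0,0,0],"fingers":0.08},{"linear":[-0.04,0.002,0],"twist":[0,0,0],"fingers":0.08},{"linear":[-0.065,0.002,0],"twist":[0,0,0],"fingers":0.08},{"linear":[-0.09,0.002,0],"twist":[0,0,0],"fingers":0.08},{"linear":[-0.12,0.002,0],"twist":[0,0,0],"fingers":0.08},{"linear":[-0.12,0.002,0],"twist":[0,0,0],"fingers":0.08}]'
python3 - <<'E'
from h import *
look('l')
im,_=viewer.get_image("scene"); cv2.imwrite("pics/m.png",im[:,:,::-1])
W,im,d=case_fit("top")
for l in("loupe","gem_box","amber_bottle","vial","stone_dish","tweezers"): print(l,[(x["conf"],x["centre"]) for x in nets.place_of("scene",l)[:1]])
E
```

```text
time: 8.93
position: [0.5071, -0.0081, 0.2383]
tool_rot: [1.344, 1.113, -1.337]
ft_force: [1.3, 0.1, 0.3]
grip_width: 0.462
wrist(92, 119) n 155 X [-4.  -2.2 -0.4] Y [-35.7 -22.3  -8. ] Z [92.4 93.7 95.3] px [292 138  32   5]
wrist(92, 119) n 403 X [-33.2 -27.5 -22.1] Y [-36.9 -23.   -9.2] Z [92.7 95.1 96.4] px [293 162  32  13]
wrist(92, 119) n 1629 X [-70.4 -44.4 -23. ] Y [13.9 27.9 40.8] Z [108.5 111.8 113.4] px [237 165  32  54]
wrist(92, 119) n 246 X [-74.3 -70.2 -69.5] Y [-33.9 -21.2  -9.4] Z [ 92.9 106.6 118.6] px [293 211  30  15]
wrist(92, 119) n 295 X [-102.9  -96.7  -92.2] Y [-37.1 -22.4  -9.8] Z [92.9 95.1 96.4] px [292 233  30  12]
wrist(121, 133) n 320 X [-77.3 -72.5 -69.9] Y [-34.5 -22.2  -9.8] Z [122.1 128.4 130.1] px [295 221  30  11]
wrist plate [(0.68, [0.5267, 0.0079, 0.1191])] tab [(0.58, [0.4843, -0.0348, 0.1125])]
scene(92, 119) n 181 X [-67.8 -37.9 -20.2] Y [16.5 29.5 42.8] Z [ 96.4 113.2 115. ] px [247 191  20  18]
scene(92, 119) n 141 X [-97.2 -68.9 -66.1] Y [-34.5 -23.1  -8. ] Z [ 92.3 102.9 117.7] px [220 194  17  13]
scene(92, 119) n 62 X [-32.6 -23.5 -18.8] Y [-35.3 -22.3  -7.6] Z [92.6 96.1 98.1] px [231 212  14   7]
scene(121, 133) n 63 X [-75.3 -69.3 -66.2] Y [-32.6 -20.9  -7.8] Z [121.5 127.9 131.1] px [224 188  12   9]
scene plate [(0.57, [0.5236, 0.0146, 0.1117])] tab [(0.68, [0.4904, -0.0371, 0.1133])]
t 9.2333 TCP case [-59.    5.7 223. ] F case [0.7 0.3 0.1] gw 0.4588263092029069
top ((500.0169372558594, 56.318790435791016), (176.02490234375, 133.37515258789062), 79.87639617919922) z med 0.06983612565614195 3812
loupe [(0.65, [0.5213, 0.1096, 0.0684])]
gem_box [(0.64, [0.4354, -0.1279, 0.0697])]
amber_bottle [(0.63, [0.6739, 0.1911, -0.0022])]
vial [(0.63, [0.5914, -0.2738, 0.0017])]
stone_dish [(0.56, [0.5234, 0.2292, -0.0005])]
tweezers [(0.62, [0.4531, -0.2289, 0.0014])]
```

View pics/l.png

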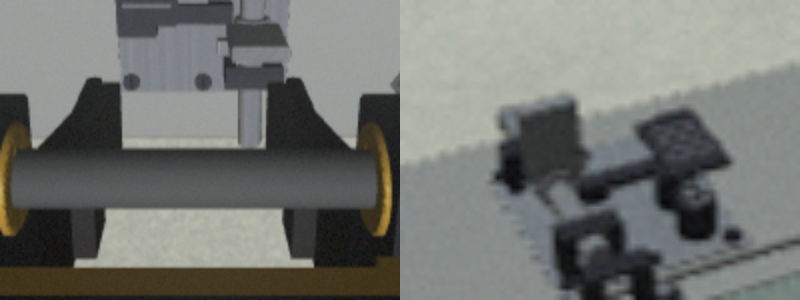

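View pics/m.png

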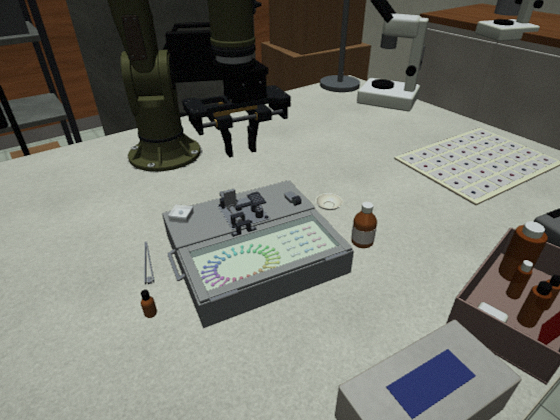

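The tab face has moved about 27 mm and is on its stop, the plate is back up at 112 mm, and the lid is shut with nothing else moved. Handing in.

```bash
python3 -c "
from bench import job
print(job.close_job())"
```

```text
the job is handed in; nothing more can be done
None
```

The bolt is locked open and the job is handed in; it took about 9.5 s of the 35 s allowed. One fingertip held the thumb plate 8–9 mm down while the other pushed the tab back. I then eased the side load off the tab and lifted straight up.

**Bolt:** the last checks put the tab face about 27 mm further back, from case x ≈ -43.5 to -70. That is about 1 mm short of the nominal 28 mm. I take it as fully back because the bolt may start up to 1.5 mm open, and 3 mm more push raised the force from 18 to 25 N with no movement.

**Catch:** the plate is back up at 112 mm, its starting height. I did not push the bolt again to test the lock.

**Lid and other things:** the lid looks shut in the last scene picture. Comparing the pictures before and after, nothing else looks moved. The networks' before-and-after positions for the loupe, gem box and bottle agree to within about 5 mm, which is about their accuracy. The vial, dish and tweezers have no earlier network readings, so for those I relied on the pictures alone.

**Robot:** the gripper stands about 10 cm above the case, touching nothing. The highest force I read was about 28 N, all of it through the fingertips.

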